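Knock the spent cartridge out of its block

ROBOT

A 6-joint arm with a two-finger parallel gripper is mounted at the origin on a cart in front of the work surface, level with it; the furniture and walls round the work are solid. World frame = base frame: x ahead of the robot, y to its left, z up, the work surface at z = 0. Lengths are in mm, angles in degrees, forces in N, time in s.
With the tool pointing down it reaches from about 350 to 850 mm from the base axis. Payload 8.1 kg.
Tool frame: the origin (TCP) lies at the very end of the fingers, on their centre line; the grasp point (between the pads) lies 19 mm behind it; z points along the fingers, y is the direction in which the jaws open and shut (so a half turn about z gives the same grasp; the last joint's range is limited). The gripper opens to 85 mm and grips with 20 to 120 N. Pads are 22 mm wide; open, the fingers measure 114 mm over their backs; the gripper's body (76 mm by 85 mm) begins 54 mm behind the grasp point. The pads swing forward as they close: fully open they stand 13 mm farther back than shut.
Start: joints at [70.336, 7.471, 85.268, -0, 87.261, -4.893], TCP at [152.95, 580.182, 231.292] pointing down, gripper open.
Joint ranges: [-169.43, 169.43], [-51.17, 129.36], [1.28, 143.12], [-76.62, 256.62], [0, 156.53], [-152.29, 152.29]. Speed limits (degrees/s): [136.94, 136.94, 159.86, 180, 180, 180].

INTERFACE

Orientations are given as [roll, pitch, yaw] about the fixed x, y, z axes, in that order (R = Rz(yaw) Ry(pitch) Rx(roll)).
In Python, from bench import r gives the robot as it stands.
- The arm moves only by the shell command python3 -m crank 'ROWS' [OPENING] [FORCE]. ROWS is JSON, a list that holds one entry, the list of rows, each a list of 6 numbers: the shift along the tool's x, y, z in m, then the turn, a rotation vector about the tool's x, y, z in rad. A call has 1 to 10 rows; each row is the pose to reach, as a shift and turn from the pose measured when the call began, along the tool's axes at that moment; what a row does not reach only later rows make up. A row lasts 1/8 s, in which the tool goes at most 62.5 mm and 10.7 degrees, less where a joint would pass 70% of its speed; a pose out of reach is approached as far as the arm can. A call with a gripper value outside its range is refused whole. OPENING is the closure, from 0 (fully open) to 1 (shut), set as the call begins (- or left out, the last holds). The fingers move at their own pace and stop on an object; FORCE is the grip in N (left out, the last holds). Time passes only in rows, so rows that repeat a pose let the fingers close. It gives the time, the measured TCP pose, the force and the opening at its end, in the units of the state.
- r.sense(): the state, without advancing time (a new reading comes with each control period).
- r.snapshot(name): name is "side" or "top"; returns (picture, depth): 420x560x3 uint8, blue, green, red; 420x560 float32, mm along the optical axis (not along the pixel's ray), 0 where there is no reading.
- r.get_calibration(name): a dict with "mtx" (3x3 intrinsics, pixels), "cam_to_world" (4x4, takes a point from camera to world coordinates). Camera axes: x right, y down, z forward; pixel columns grow to the right and rows downward; lengths in mm; the calibration is good to about 2 mm. A picture is of the moment at which its call begins. get_calibration takes no time and is no camera call.
- r.hand_in(): hands the job in, once; it reports no verdict.
Trained networks look in the newest picture that a camera, given by its name, has taken for a name from the list of things; names that differ only in an ending like _2 or _b are one class to them, and where a whole thing is asked for, a point or a joint stands for the part that bears it (a point fixed in the world has none). Each returns a list of dicts, best first, with "conf" (0 to 1); they miss things now and then, are a little off and sometimes report something else, mostly with a low value. They report only what shows in the picture. A call takes as long as a camera call.
- r.look_for(thing, camera): "extent" ([left, top, right, bottom] in pixels, round what is visible of it).
- r.landmark_of(thing, camera): "pixel" ([column, row] in pixels: a listed point, or the origin of a listed thing).
The state is a dict: "time": time; "joint_pos": joint angles; "qd": joint speeds; "joint_efforts": joint torques, N m; "tool_pos": TCP position; "tcp_rot": TCP orientation; "ft_force": force on the tool from outside, world axes, zero at the start; "wrist_torque": the same for the moment, N m; "finger_gap": finger opening in mm.
Only numpy, scipy, OpenCV 4.12 (cv2) and the standard library are available. Lean on these libraries where they do the work, as an engineer would, in place of code of your own. Each camera call takes 0.05 s, during which the arm holds its last target.

TASK

Take the blue-handled push rod from its stand and use it to drive the spent orange filter cartridge down and right out of its bore, so that it drops into the catch tray underneath. Leave the two white cartridges where they are, then put the rod back in its stand, fully home and upright, and do not disturb the cup, the timer or the dish.

Things in the scene. Friction and masses are not known exactly. Their poses are not given: they have to be found in the camera images.
- cartridge_block: Bolted-down cartridge block; origin on the desk under its centre, z up. An aluminium bar 60 (x) x 165 (y) x 34 mm on side plates, underside 55 mm and top 89 mm above the desk, with three vertical through bores of 22 mm diameter in a row at x = 0, y = -45, 0 and +45 mm, a cartridge in each.
- clip_level (a point): Centre of the middle bore at the height of the clips (74 mm above the desk). In every bore four sprung rubber clips, 68 to 80 mm above the desk, grip the 20 mm cartridge by friction; driving it down takes about 10 to 18 N (so the rod must be held firmly) until its top has passed below 68 mm, then it falls free. In an empty bore the clips leave an opening of 17 mm.
- tray_floor (a point): Centre of the floor of the fixed grey catch tray under the bar: floor 6 mm above the desk, 91 (x) x 145 (y) mm inside, rim 18 mm high front and back, the block's side plates at the ends.
- orange_cartridge_center (a point): Centre of the orange (spent) cartridge: cylinder of 20 mm diameter, 37 mm long, 30 g, upright in one of the three bores at the start, its top 87 mm above the desk (2 mm below the top face of the block) and its bottom 50 mm (5 mm below the bar). Its z is along its axis.
- white_cartridge_a_center (a point): Centre of a white (good) cartridge, same size as the orange one, held in another bore; it stays.
- white_cartridge_b_center (a point): Centre of the other white cartridge, likewise.
- rod_grip (a point): Centre of the push rod's blue handle (24 mm diameter, 60 mm long, axis = z). Below the handle is a steel shaft of 10 mm diameter, 55 mm long: its flat tip lies 85 mm below this point along the axis. About 0.12 kg. At the start it stands upright in its stand, handle bottom 65 mm above the desk, this point at 95 mm.
- stand_mouth (a point): Centre of the hole in the top of the rod stand: a fixed grey block 70 x 70 mm on a 90 x 90 mm foot, top 65 mm above the desk, with a vertical hole of 16 mm diameter, 57 mm deep. The rod is home when the handle's bottom shoulder rests on this top (handle centre 30 mm above this point).
- yellow_cup: Bystander: sample cup with yellow lid, 49 mm wide, 60 mm high, origin at the centre of its underside.
- bench_timer: Bystander: white bench timer 62 x 62 x 19 mm, lying flat; origin at the centre of its underside.
- petri_dish: Bystander: clear dish 60 mm wide, 14 mm high; origin at the centre of its underside.

How it is judged (in metres and radians):
On the way, in this order (a step that is already met when the one before it is completed fails the run):
1. the push rod is lifted out of its stand (z of rod_grip in the frame of stand_mouth above 0.075 m), for 0.1 s.
2. the rod drives the orange cartridge down its bore (contact force between push_rod and orange_cartridge above 1 N and z of orange_cartridge_center in the frame of cartridge_block between 0.038 and 0.063 m), for 0.05 s.
At the end, for the whole second after the job is handed in: The orange cartridge rests in the catch tray under the block (centre below 35 mm); both white cartridges are within 4 mm of their start; the rod stands released in its stand, shoulder within 4 mm of the top, within 8 mm of the hole's centre, upright within 0.1 rad (z of orange_cartridge_center in the frame of cartridge_block below 0.035 m and x of orange_cartridge_center in the frame of cartridge_block between -0.047 and 0.047 m and y of orange_cartridge_center in the frame of cartridge_block between -0.074 and 0.074 m and linear speed of each of orange_cartridge, push_rod below 0.03 m/s and horizontal distance between rod_grip and stand_mouth below 0.008 m and z of rod_grip in the frame of stand_mouth below 0.034 m and angle between rod_grip's own z axis and vertical below 0.1 rad and distance of each of white_cartridge_a_center, white_cartridge_b_center from where it was at the start of the episode below 0.004 m); the robot touches nothing.
It fails at once if a white cartridge is shifted in its bore (distance of white_cartridge_a_center from where it was at the start of the episode above 0.006 m).
It fails at once if a white cartridge is shifted in its bore (distance of white_cartridge_b_center from where it was at the start of the episode above 0.006 m).
It fails at once if a bystander is knocked away (distance of any of yellow_cup, bench_timer, petri_dish from where it was at the start of the episode above 0.03 m).
It fails at once if the cup is tipped over (angle between yellow_cup's own z axis and vertical above 0.6 rad).
It also fails if it takes over 48 s, if anything falls off the work surface, if the arm or the gripper's body presses on something with over 40 N, if the wrist force passes 120 N, or if a joint passes its speed limit or range.

## Working session

There is one attempt and no reset: what is moved stays moved. The work goes in short steps, Python scripts to look and compute and a shell command to move; the robot and the scene stay as the last step left them, time stands still between calls to the robot, and variables do not carry over. Pictures are saved under pics/ and viewed, and the job is handed in when it is done.

```bash
ls; mkdir -p pics; cat > h.py <<'E'
import numpy as np,cv2
from bench import r
def px2w(cam,px,z=None,depth=None):
    c=r.get_calibration(cam);K=np.array(c['mtx']);T=np.array(c['cam_to_world'])
    d=np.linalg.inv(K)@np.array([px[0],px[1],1.])
    if depth is not None: p=d*depth
    else:
        dw=T[:3,:3]@d; p=d*((z-T[2,3])/dw[2])
    return T[:3,:3]@p+T[:3,3]
def w2px(cam,p):
    c=r.get_calibration(cam);K=np.array(c['mtx']);T=np.array(c['cam_to_world'])
    q=T[:3,:3].T@(np.array(p)-T[:3,3]);q=K@q;return q[:2]/q[2]
E
python3 - <<'E'
from h import *
np.set_printoptions(precision=2,suppress=True)
s=r.sense();print(s)
Z={'orange_cartridge_center':87,'white_cartridge_a_center':87,'rod_grip':95,'stand_mouth':65,'clip_level':74,'cartridge_block':0,'yellow_cup':0,'bench_timer':0,'petri_dish':0,'tray_floor':6}
Z.update({'orange_cartridge_center':68.5,'white_cartridge_a_center':68.5})
for cam in('top','side'):
    im,d=r.snapshot(cam);cv2.imwrite(f'pics/{cam}0.png',im);np.save(f'pics/{cam}0.npy',d)
    print(cam,np.array(r.get_calibration(cam)['cam_to_world']))
    for n,z in Z.items():
        for o in r.landmark_of(n,cam)[:3]:
            print(n,round(o['conf'],2),np.round(o['pixel'],1),px2w(cam,o['pixel'],z))
E
```

```text
pics
{'time': 0.0, 'joint_pos': array([70.34,  7.51, 85.33,  0.  , 87.26, -4.89]), 'qd': array([ 0.03, -0.01, -0.  ,  0.04,  0.04, -0.11]), 'joint_efforts': array([  0.  , -56.94, -50.06,  -0.  ,   0.01,  -0.  ]), 'tool_pos': array([152.77, 579.65, 230.26]), 'tcp_rot': array([-179.9 ,   -0.01,  165.23]), 'ft_force': array([ 0.71, -0.98,  0.08]), 'wrist_torque': array([-0.02, -0.02, -0.01]), 'finger_gap': 85.62302042063172}
top [[ -0.    -1.     0.04 460.37]
 [ -1.     0.     0.02 -27.02]
 [ -0.02  -0.04  -1.   971.37]
 [  0.     0.     0.     1.  ]]
orange_cartridge_center 0.38 [239.  203.6] [509.44  68.26  68.5 ]
white_cartridge_a_center 0.56 [262.6 200.1] [517.04  15.98  68.5 ]
white_cartridge_a_center 0.5 [278.6 191.6] [535.77 -19.47  68.5 ]
rod_grip 0.58 [138.2 195.4] [526.39 283.46  95.  ]
stand_mouth 0.67 [140.4 195.3] [528.85 289.15  65.  ]
clip_level 0.59 [259.6 201.3] [514.07  22.32  74.  ]
cartridge_block 0.88 [263.8 200.5] [520.37  16.38   0.  ]
cartridge_block 0.34 [136.4 197.2] [529.24 321.39   0.  ]
yellow_cup 0.61 [399.6 239.3] [ 427.72 -303.93    0.  ]
bench_timer 0.8
[... 225 characters left out ...]
7 449.72]
 [ -0.08   0.38  -0.92 999.21]
 [  0.02  -0.92  -0.38 528.7 ]
 [  0.     0.     0.     1.  ]]
rod_grip 0.63 [262.9 290.6] [525.83 291.77  95.  ]
stand_mouth 0.65 [268.5 306.1] [515.22 294.38  65.  ]
stand_mouth 0.31 [278.7 261.9] [510.36 123.12  65.  ]
clip_level 0.75 [277.2 237.3] [522.4   17.81  74.  ]
cartridge_block 0.67 [275.4 264.1] [525.9   12.54   0.  ]
yellow_cup 0.88 [319.9 218.6] [ 417.47 -290.93    0.  ]
bench_timer 0.67 [339.9 269.8] [371.15  23.55   0.  ]
bench_timer 0.61 [319.3 217. ] [ 419.24 -303.5     0.  ]
bench_timer 0.27 [264.2 288.2] [540.77 126.56   0.  ]
petri_dish 0.91 [211.3 313.5] [635.06 234.13   0.  ]
tray_floor 0.81 [278.9 259.5] [518.58  -0.85   6.  ]
```

```bash
python3 - <<'E'
import cv2
a=cv2.imread('pics/top0.png');cv2.imwrite('pics/top0c.png',cv2.resize(a[150:290,100:320],None,fx=3.5,fy=3.5,interpolation=cv2.INTER_CUBIC))
a=cv2.imread('pics/side0.png');cv2.imwrite('pics/side0c.png',cv2.resize(a[190:350,190:370],None,fx=3.5,fy=3.5,interpolation=cv2.INTER_CUBIC))
E
```

```text
(no output)
```

View pics/top0.png

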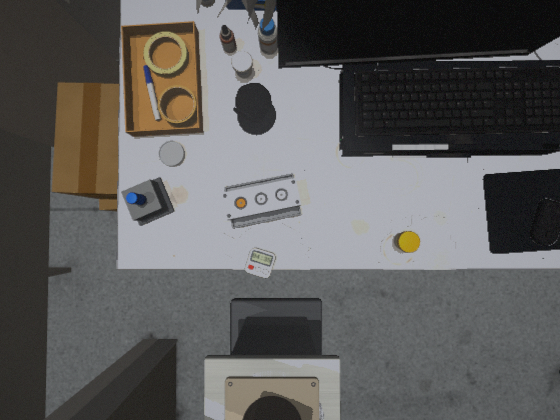

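View pics/side0.png

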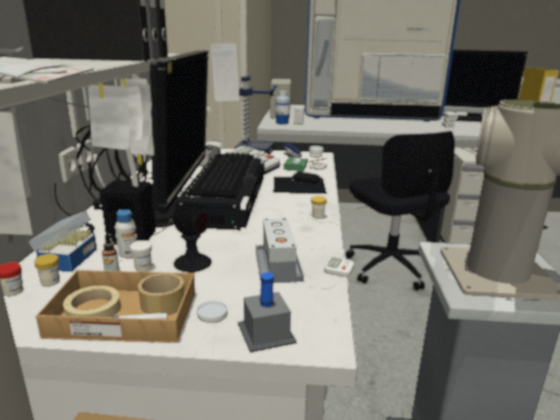

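```bash
ls -la pics
```

```text
total 3144
drwxr-xr-x 2 agent agent   4096 Dec  6 22:16 .
drwxr-xr-x 3 agent agent   4096 Dec  6 22:16 ..
-rw-r--r-- 1 agent agent 940928 Dec  6 22:16 side0.npy
-rw-r--r-- 1 agent agent 334834 Dec  6 22:16 side0.png
-rw-r--r-- 1 agent agent 290307 Dec  6 22:16 side0c.png
-rw-r--r-- 1 agent agent 940928 Dec  6 22:16 top0.npy
-rw-r--r-- 1 agent agent 359935 Dec  6 22:16 top0.png
-rw-r--r-- 1 agent agent 338700 Dec  6 22:16 top0c.png
```

View crops.

View pics/top0c.png

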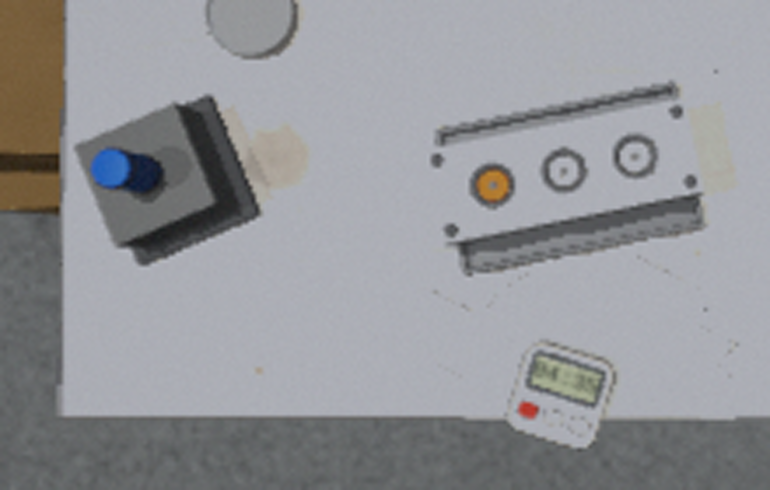

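View pics/side0c.png

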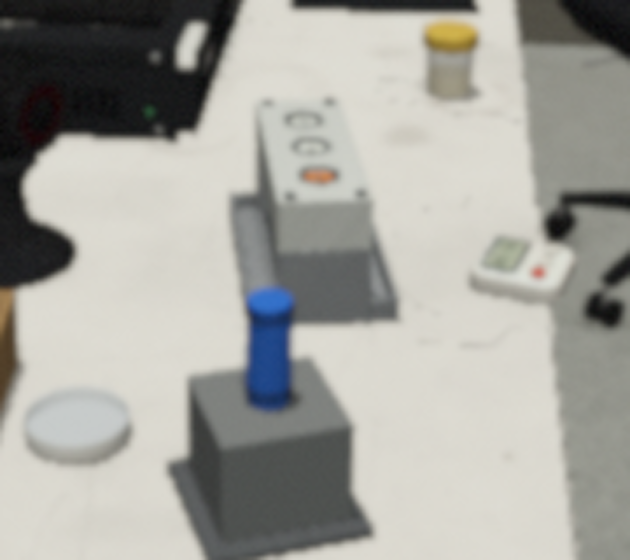

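```bash
python3 - <<'E'
from h import *
np.set_printoptions(precision=2,suppress=True)
for cam in('top','side'):
    im=cv2.imread(f'pics/{cam}0.png');d=np.load(f'pics/{cam}0.npy');hsv=cv2.cvtColor(im,cv2.COLOR_BGR2HSV)
    def blob(lo,hi,box):
        m=cv2.inRange(hsv,lo,hi);k=np.zeros_like(m);k[box[1]:box[3],box[0]:box[2]]=1;m=m*k
        n,l,st,c=cv2.connectedComponentsWithStats(m);i=1+np.argmax(st[1:,4]);return c[i],st[i],l==i
    b=(215,170,310,235) if cam=='top' else (250,215,310,270)
    c,s,m=blob((5,110,80),(22,255,255),b);print(cam,'orange',c,s,np.median(d[m]),px2w(cam,c,87))
    b=(100,170,180,230) if cam=='top' else (240,260,300,320)
    c,s,m=blob((100,130,20),(125,255,255),b);print('blue',c,s,px2w(cam,c,95))
    if cam=='top':
        c,s,m=blob((100,130,150),(125,255,255),b);print('bright',c,s,np.median(d[m]),px2w(cam,c,125))
        print(d[int(c[1])-3:int(c[1])+4,int(c[0])-6:int(c[0])+14].astype(int))
        for p in [(264-100+0,0)]:pass
        for q in [(564,170),(635,156),(493,185)]:
            p=np.array([100+q[0]/3.5-.4,150+q[1]/3.5-.4]);print(p,px2w(cam,p,87))
        # stand top corners
        for q in [(75,147),(178,104),(214,205),(122,244)]:
            p=np.array([100+q[0]/3.5-.4,150+q[1]/3.5-.4]);print('st',p,px2w(cam,p,65))
    else:
        print('base blue', px2w(cam,(190+268/3.5,190+405/3.5),65))
        y=s[1]+6
        print('topell',px2w(cam,(190+270/3.5,190+303/3.5),125))
        for q in [(190,377),(312,360),(352,428),(220,450)]:
            p=np.array([190+q[0]/3.5-.4,190+q[1]/3.5-.4]);print('st',p,px2w(cam,p,65))
        for q in [(310,147),(303,120),(319,176)]:
            p=np.array([190+q[0]/3.5-.4,190+q[1]/3.5-.4]);print('bores',p,px2w(cam,p,88))
E
```

```text
top orange [240.35 202.5 ] [236 198   9  10  62] 887.7027 [510.81  63.37  87.  ]
blue [134.75 198.35] [126 193  20  12 162] [520.03 290.87  95.  ]
bright [130.84 197.54] [126 193  11  10  85] 853.7541 [519.7  288.21 125.  ]
[[914 912 918 853 855 853 851 851 855 853 855 856 858 872 880 887 896 906
  917 916]
 [914 914 914 857 853 853 856 853 855 851 854 852 854 860 868 875 882 895
  901 908]
 [913 914 853 852 851 855 852 851 853 853 851 854 855 857 867 871 877 887
  892 902]
 [915 914 854 852 854 851 853 850 850 856 854 852 853 856 865 869 876 882
  892 899]
 [913 915 852 854 851 851 854 852 854 855 852 856 854 858 862 870 877 883
  889 893]
 [915 910 854 854 855 854 854 853 854 854 855 851 854 858 865 870 878 884
    0 897]
 [912 918 852 853 852 855 853 855 853 851 854 850 853 858 865 871 878 885
  888 894]]
[260.74 198.17] [520.08  19.12  87.  ]
[281.03 194.17] [528.62 -24.88  87.  ]
[240.46 202.46] [510.91  63.15  87.  ]
st [121.03 191.6 ] [537.29 332.79  65.  ]
st [150.46 179.31] [564.61 267.    65.  ]
st [160.74 208.17] [499.96 243.22  65.  ]
st [134.46 219.31] [475.28 301.77  65.  ]
side orange [281.12 240.12] [278 240   7   2   8] 1035.7793 [510.31  59.91  87.  ]
blue [266.53 288.88] [261 273  13  34 352] [520.01 285.22  95.  ]
base blue [518.8  293.52  65.  ]
topell [518.33 293.48 125.  ]
st [243.89 297.31] [563.55 270.21  65.  ]
st [278.74 292.46] [500.53 246.18  65.  ]
st [290.17 311.89] [475.33 308.5   65.  ]
st [252.46 318.17] [539.02 334.48  65.  ]
bores [278.17 231.6 ] [520.51  16.11  88.  ]
bores [276.17 223.89] [529.02 -29.07  88.  ]
bores [280.74 239.89] [511.12  60.88  88.  ]
```

```bash
cat >> h.py <<'E'
from scipy.spatial.transform import Rotation as Ro
np.set_printoptions(precision=4,suppress=True)
def rel(p,yaw=165.23,pr=True):
    s=r.sense();R0=Ro.from_euler('xyz',s['tcp_rot'],degrees=True)
    R1=Ro.from_euler('xyz',[180,0,yaw],degrees=True)
    sh=R0.inv().apply(np.array(p)-s['tool_pos'])/1000;rv=(R0.inv()*R1).as_rotvec()
    print('t',round(s['time'],2),'tcp',s['tool_pos'],s['tcp_rot'],'gap',round(s['finger_gap'],1),'F',s['ft_force']);print('to',p,'rows',sh,rv)
E
python3 - <<'E'
from h import *
d=np.load('pics/top0.npy')
c=r.get_calibration('top');K=np.array(c['mtx']);T=np.array(c['cam_to_world'])
v,u=np.mgrid[:420,:560];P=np.stack([(u-K[0,2])/K[0,0]*d,(v-K[1,2])/K[1,1]*d,d],-1)@T[:3,:3].T+T[:3,3]
for row in range(80,420,30): print(row,[tuple(P[row,cc].astype(int)) for cc in (5,30,60,90)])
print(w2px('top',[153,580,230]))
rel([519.5,288,190])
E
```

```text
80 [(np.int64(817), np.int64(649), np.int64(-4)), (np.int64(854), np.int64(652), np.int64(-105)), (np.int64(908), np.int64(653), np.int64(-255)), (np.int64(977), np.int64(651), np.int64(-445))]
110 [(np.int64(744), np.int64(649), np.int64(-6)), (np.int64(772), np.int64(650), np.int64(-105)), (np.int64(775), np.int64(574), np.int64(-116)), (np.int64(774), np.int64(492), np.int64(-116))]
140 [(np.int64(730), np.int64(841), np.int64(-288)), (np.int64(757), np.int64(840), np.int64(-411)), (np.int64(692), np.int64(571), np.int64(-114)), (np.int64(692), np.int64(491), np.int64(-116))]
170 [(np.int64(636), np.int64(840), np.int64(-290)), (np.int64(654), np.int64(842), np.int64(-419)), (np.int64(611), np.int64(571), np.int64(-117)), (np.int64(611), np.int64(489), np.int64(-115))]
200 [(np.int64(543), np.int64(845), np.int64(-301)), (np.int64(550), np.int64(843), np.int64(-424)), (np.int64(570), np.int64(911), np.int64(-741)), (np.int64(570), np.int64(783), np.int64(-739))]
230 [(np.int64(448), np.int64(842), np.int64(-301)), (np.int64(447), np.int64(841), np.int64(-427)), (np.int64(444), np.
[... 748 characters left out ...]
np.int64(-444)), (np.int64(-51), np.int64(894), np.int64(-733)), (np.int64(-55), np.int64(774), np.int64(-745))]
380 [(np.int64(-19), np.int64(839), np.int64(-315)), (np.int64(-67), np.int64(839), np.int64(-444)), (np.int64(-177), np.int64(897), np.int64(-744)), (np.int64(-175), np.int64(768), np.int64(-737))]
410 [(np.int64(-113), np.int64(840), np.int64(-320)), (np.int64(-169), np.int64(839), np.int64(-447)), (np.int64(-5), np.int64(537), np.int64(-78)), (np.int64(-5), np.int64(461), np.int64(-80))]
[-54.7321 397.3927]
t 1.1 tcp [152.9492 580.1932 231.2952] [-179.9999   -0.0024  165.2286] gap 85.7 F [-0.6401  0.2299  0.4788]
to [519.5, 288, 190] rows [-0.4289 -0.1891  0.0413] [-0. -0. -0.]
```

```bash
python3 -m crank '[[[-0.043,-0.019,0,0,0,0],[-0.086,-0.038,0,0,0,0],[-0.129,-0.057,0.005,0,0,0],[-0.172,-0.076,0.01,0,0,0],[-0.214,-0.095,0.015,0,0,0],[-0.257,-0.113,0.02,0,0,0],[-0.300,-0.132,0.025,0,0,0],[-0.343,-0.151,0.03,0,0,0],[-0.386,-0.170,0.035,0,0,0],[-0.4289,-0.1891,0.0413,0,0,0]]]' 0 100
python3 - <<'E'
from h import *
rel([519.5,288,190])
im,d=r.snapshot('top');cv2.imwrite('pics/top1.png',im)
im,d=r.snapshot('side');cv2.imwrite('pics/side1.png',im[150:400,150:450].repeat(2,0).repeat(2,1))
rel([519.5,288,76])
E
```

```text
time: 2.35
tool_pos: [520.7, 286.9, 190.1]
tcp_rot: [180.0, 0.0, 165.2]
ft_force: [-1.0, -0.6, -0.2]
finger_gap: 85.4
t 2.35 tcp [520.7176 286.9495 190.1195] [179.9747   0.0277 165.2264] gap 85.4 F [-0.9538 -0.5542 -0.183 ]
to [519.5, 288, 190] rows [0.0014 0.0007 0.0001] [ 0.0004  0.0005 -0.0001]
t 2.45 tcp [522.1062 284.5023 189.0535] [-179.908     0.0293  164.9891] gap 85.3 F [-0.0173  0.4622 -0.0941]
to [519.5, 288, 76] rows [0.0035 0.0029 0.113 ] [-0.0016  0.0005 -0.0042]
```

View pics/side1.png

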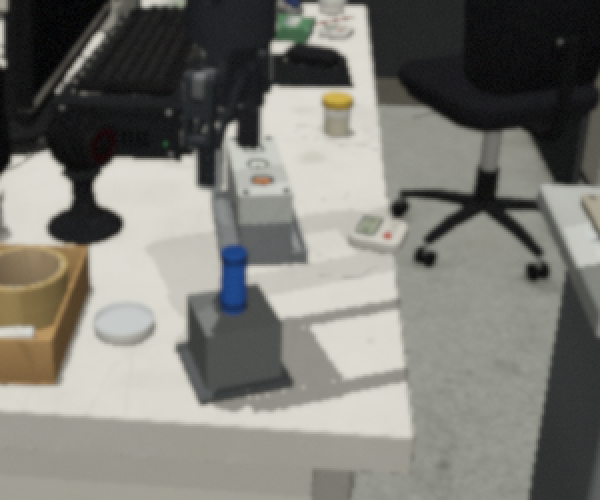

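```bash
python3 -m crank '[[[0,0,0,0,0,0],[0,0,0,0,0,0]]]'
python3 - <<'E'
from h import *
print(w2px('side',[520,287,190]),w2px('top',[520,287,190]))
rel([519.5,288,150])
E
```

```text
time: 2.7
tool_pos: [521.6, 285.0, 189.1]
tcp_rot: [-179.9, 0.0, 165.0]
ft_force: [-0.8, -0.6, -0.4]
finger_gap: 85.7
[266.9133 241.4095] [118.9979 195.0663]
t 2.7 tcp [521.5888 285.0217 189.0795] [-179.9129    0.0179  165.0214] gap 85.7 F [-0.7757 -0.6055 -0.4108]
to [519.5, 288, 150] rows [0.0028 0.0024 0.0391] [-0.0015  0.0003 -0.0036]
```

View pics/top1.png

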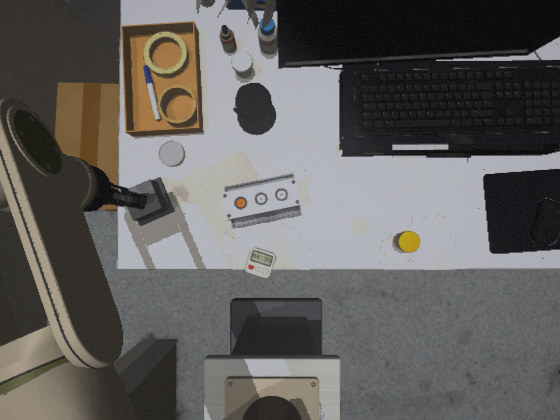

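```bash
python3 -m crank '[[[0.002,0.002,0.015,-0.0015,0,-0.0036],[0.003,0.0026,0.030,-0.0015,0,-0.0036],[0.003,0.0026,0.045,-0.0015,0,-0.0036],[0.003,0.0026,0.055,-0.0015,0,-0.0036],[0.003,0.0026,0.055,-0.0015,0,-0.0036]]]'
python3 - <<'E'
from h import *
im,d=r.snapshot('side');cv2.imwrite('pics/side2.png',cv2.resize(im[210:350,190:370],None,fx=4,fy=4))
rel([519.5,288,76])
E
```

```text
time: 3.32
tool_pos: [518.6, 287.9, 132.6]
tcp_rot: [-179.9, -0.1, 165.2]
ft_force: [-0.3, 0.7, -0.0]
finger_gap: 85.5
t 3.38 tcp [519.1561 288.0809 133.6108] [-179.9675   -0.0207  165.2272] gap 85.5 F [-0.8937  0.1931  0.2009]
to [519.5, 288, 76] rows [-0.0004  0.      0.0576] [-0.0006 -0.0004 -0.    ]
```

View pics/side2.png

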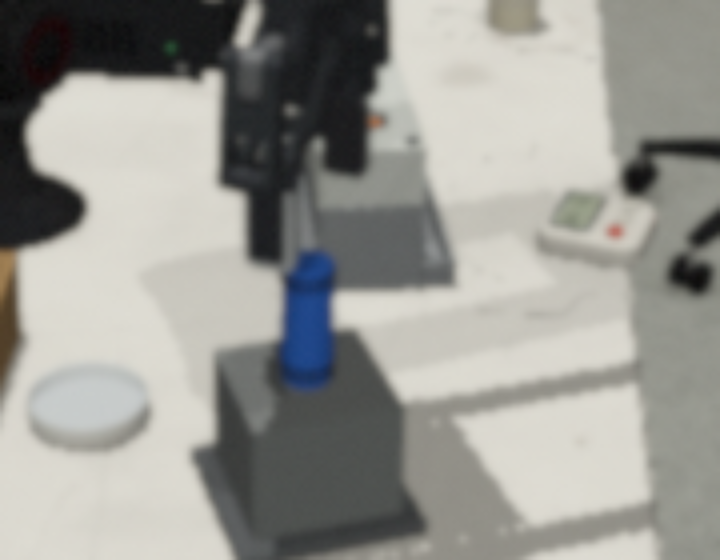

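```bash
python3 -m crank '[[[0,0,0.015,0,0,0],[0,0,0.030,0,0,0],[0,0,0.042,0,0,0],[0,0,0.052,0,0,0],[0,0,0.0576,0,0,0],[0,0,0.0576,0,0,0]]]'
python3 - <<'E'
from h import *
im,d=r.snapshot('side');cv2.imwrite('pics/side3.png',cv2.resize(im[210:350,190:370],None,fx=4,fy=4))
rel([519.5,288,76])
E
```

```text
time: 4.12
tool_pos: [518.9, 288.0, 75.5]
tcp_rot: [-179.9, -0.1, 165.2]
ft_force: [0.1, -0.2, -0.8]
finger_gap: 85.6
t 4.17 tcp [519.2015 288.089   76.0969] [-179.9683   -0.0179  165.2262] gap 85.3 F [ 0.2166 -0.5905  0.1071]
to [519.5, 288, 76] rows [-0.0003 -0.      0.0001] [-0.0006 -0.0003 -0.0001]
```

View pics/side3.png

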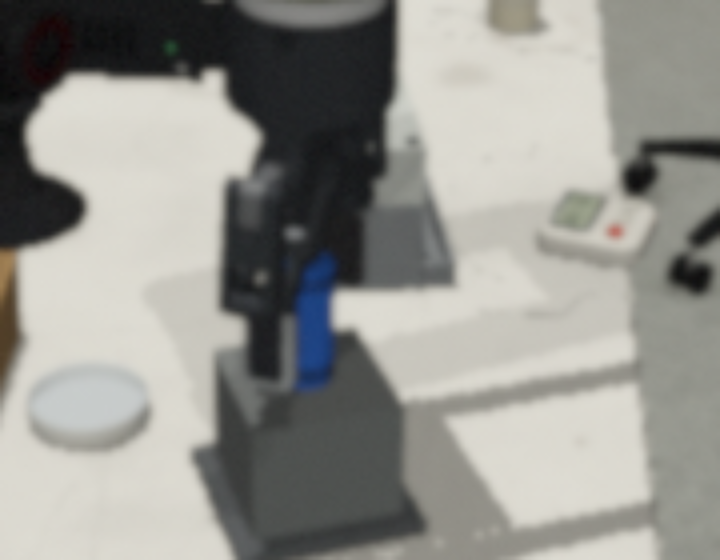

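Handle (about (315,320) in the crop) sits between the two fingers. Closing with 100 N.

```bash
python3 -m crank '[[[0,0,0,0,0,0],[0,0,0,0,0,0],[0,0,0,0,0,0],[0,0,0,0,0,0],[0,0,0,0,0,0],[0,0,0,0,0,0]]]' 1 100
python3 -m crank '[[[0,0,0,0,0,0],[0,0,0,0,0,0]]]'
python3 - <<'E'
from h import *
rel([519.5,288,186])
E
```

```text
time: 4.92
tool_pos: [519.6, 288.3, 76.6]
tcp_rot: [180.0, 0.0, 165.2]
ft_force: [-1.0, -1.1, 5.0]
finger_gap: 21.7
time: 5.18
tool_pos: [519.6, 288.3, 76.6]
tcp_rot: [180.0, 0.0, 165.2]
ft_force: [0.1, -0.2, 3.4]
finger_gap: 21.8
t 5.17 tcp [519.5708 288.2881  76.6348] [179.9961   0.0226 165.2267] gap 21.8 F [ 0.0792 -0.182   3.4454]
to [519.5, 288, 186] rows [-0.     -0.0003 -0.1094] [ 0.0001  0.0004 -0.0001]
```

```bash
python3 -m crank '[[[0,0,-0.010,0,0,0],[0,0,-0.025,0,0,0],[0,0,-0.040,0,0,0],[0,0,-0.055,0,0,0],[0,0,-0.070,0,0,0],[0,0,-0.085,0,0,0],[0,0,-0.100,0,0,0],[0,0,-0.115,0,0,0],[0,0,-0.115,0,0,0]]]'
python3 - <<'E'
from h import *
im,d=r.snapshot('side');cv2.imwrite('pics/side4.png',cv2.resize(im[210:350,190:370],None,fx=4,fy=4))
rel([510.9,63,191])
E
```

```text
time: 6.3
tool_pos: [520.5, 288.7, 193.6]
tcp_rot: [179.9, 0.2, 165.2]
ft_force: [-0.0, -0.1, -1.9]
finger_gap: 21.7
t 6.35 tcp [519.9341 288.4559 192.3454] [179.9504   0.0812 165.2271] gap 22.1 F [ 0.1123 -0.7322 -2.1102]
to [510.9, 63, 191] rows [-0.0488 -0.2203  0.0012] [ 0.0009  0.0014 -0.0001]
```

View pics/side4.png

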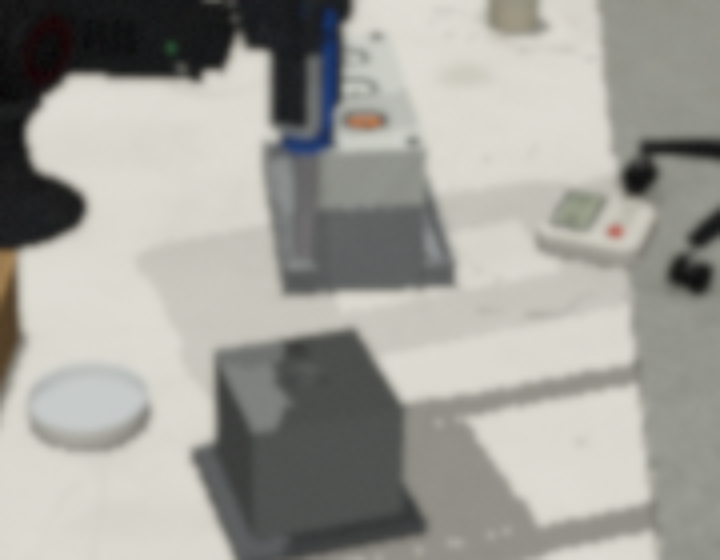

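```bash
python3 -m crank '[[[-0.006,-0.028,0.001,0.001,0.001,0],[-0.012,-0.055,0.001,0.001,0.001,0],[-0.018,-0.083,0.001,0.001,0.001,0],[-0.0244,-0.110,0.001,0.001,0.001,0],[-0.0305,-0.138,0.001,0.001,0.001,0],[-0.0366,-0.165,0.001,0.001,0.001,0],[-0.0427,-0.193,0.001,0.001,0.001,0],[-0.0488,-0.2203,0.0012,0.0009,0.0014,0],[-0.0488,-0.2203,0.0012,0.0009,0.0014,0],[-0.0488,-0.2203,0.0012,0.0009,0.0014,0]]]'
python3 - <<'E'
from h import *
rel([510.9,63.2,168])
E
```

```text
time: 7.6
tool_pos: [510.6, 63.4, 190.4]
tcp_rot: [180.0, -0.1, 165.2]
ft_force: [1.2, -0.6, -1.3]
finger_gap: 22.0
t 7.6 tcp [510.6274  63.3588 190.4197] [179.9939  -0.0578 165.2052] gap 22.0 F [ 1.2128 -0.6029 -1.3021]
to [510.9, 63.2, 168] rows [-0.0003 -0.0001  0.0224] [ 0.0001 -0.001  -0.0004]
```

```bash
python3 -m crank '[[[0,0,0.008,0,0,0],[0,0,0.016,0,0,0],[0,0,0.0224,0,0,0],[0,0,0.0224,0,0,0]]]'
python3 - <<'E'
from h import *
im,d=r.snapshot('side');cv2.imwrite('pics/side5f.png',im);cv2.imwrite('pics/side5.png',cv2.resize(im[200:275,240:330],None,fx=8,fy=8,interpolation=cv2.INTER_CUBIC))
im,d=r.snapshot('top');cv2.imwrite('pics/top5.png',cv2.resize(im[160:250,180:310],None,fx=6,fy=6,interpolation=cv2.INTER_CUBIC))
rel([510.9,63.2,168])
print(w2px('side',[510.9,63.2,101]),w2px('side',[510.9,63.2,87]),w2px('side',[510.9,63.2,135]))
E
```

```text
time: 8.1
tool_pos: [510.0, 63.6, 167.0]
tcp_rot: [-180.0, -0.2, 165.2]
ft_force: [-0.2, 0.5, -1.6]
finger_gap: 21.9
t 8.2 tcp [510.6035  63.4496 168.0193] [179.9948  -0.0642 165.212 ] gap 21.9 F [ 0.4567 -0.155  -1.4672]
to [510.9, 63.2, 168] rows [-0.0004 -0.0002  0.    ] [ 0.0001 -0.0011 -0.0003]
[280.8808 235.054 ] [280.7522 240.7318] [281.199  221.0174]
```

View pics/side5.png

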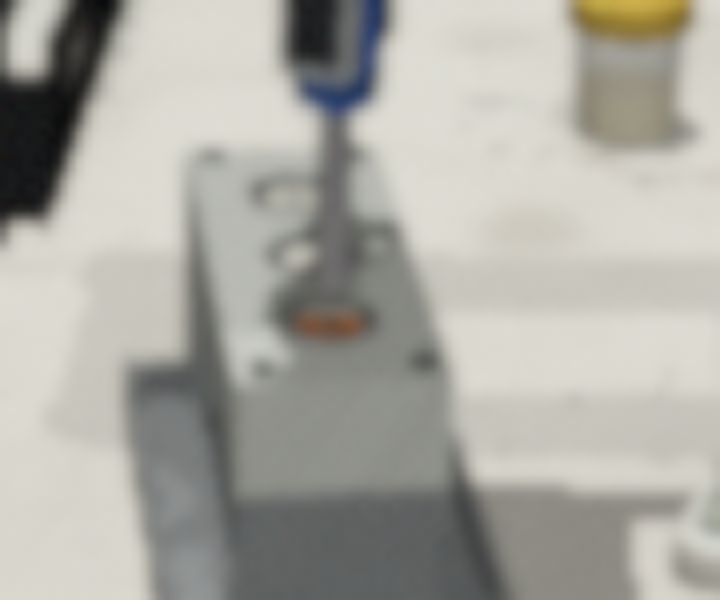

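View pics/top5.png

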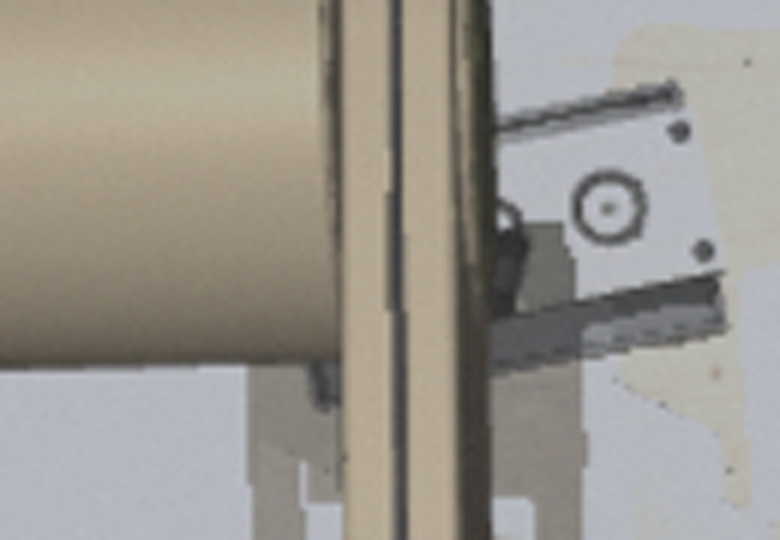

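```bash
python3 - <<'E'
from h import *
im=cv2.imread('pics/side5f.png');g=cv2.cvtColor(im,cv2.COLOR_BGR2GRAY);s0=cv2.imread('pics/side0.png');g0=cv2.cvtColor(s0,cv2.COLOR_BGR2GRAY)
for y in range(213,246): print(y,g[y,272:292])
print()
for y in range(233,247): print(y,g0[y,272:292], (s0[y,272:292,2].astype(int)-s0[y,272:292,0]))
E
```

```text
213 [219 218 218 215 205 188 167 140 105  81  76  98 131 161 187 206 216 219
 219 219]
214 [219 218 219 217 213 206 193 167 129 101  98 130 170 195 208 215 218 219
 219 219]
215 [219 218 219 218 217 213 203 180 141 111 109 144 187 208 216 218 219 219
 219 219]
216 [218 218 218 218 217 214 206 181 143 112 112 146 188 209 216 218 218 219
 219 219]
217 [214 214 214 214 213 212 203 179 141 111 109 135 175 199 210 215 217 218
 218 218]
218 [202 203 203 203 203 202 194 170 135 111 105 118 148 176 194 208 214 217
 217 217]
219 [190 190 191 191 191 191 182 160 130 110 104 111 133 161 184 201 212 216
 218 217]
220 [183 183 181 180 180 179 174 153 125 107 106 120 147 167 183 198 210 217
 217 218]
221 [174 170 166 163 163 164 159 140 118 106 107 129 159 176 184 194 207 215
 218 219]
222 [152 148 149 149 150 150 144 125 107 104 110 134 164 180 184 191 203 213
 219 219]
223 [132 142 155 160 158 158 151 131 111 105 110 134 163 178 183 188 199 211
 217 219]
224 [137 155 171 173 168 167 163 142 116 107 111 134 163 178 183 186 194 207
 215 219]
225 [151 159 171 173 167 166 161 140 115 106 110 131 158
[... 3018 characters left out ...]
 6  6  5  5  5]
242 [204 205 202 196 188 182 177 172 166 159 159 169 178 184 191 200 205 206
 206 205] [ 5  5  6  6  7 12 19 25 28 30 32 28 18 10  6  5  6  6  6  6]
243 [199 200 203 203 203 199 197 193 189 186 186 191 197 200 202 204 206 207
 205 199] [ 5  5  5  6  5  6  7  9  9 10 10  9  7  6  5  6  6  5  5  5]
244 [180 184 194 203 205 205 204 203 201 200 200 202 204 204 205 205 205 205
 200 184] [4 5 5 5 6 5 5 6 6 6 6 5 5 5 5 6 6 5 4 5]
245 [151 156 177 196 203 205 204 204 204 204 204 204 204 204 204 204 205 205
 198 176] [3 3 4 5 5 5 6 5 6 5 5 6 6 5 6 6 5 5 5 4]
246 [140 143 167 189 199 200 200 198 198 198 198 197 197 198 197 197 198 197
 192 178] [4 3 5 5 5 5 5 6 6 5 5 6 5 5 5 5 5 5 4 5]
```

```bash
python3 -m crank '[[[-0.001,0,0.006,0,-0.001,0],[-0.001,0,0.011,0,-0.001,0],[-0.001,0,0.015,0,-0.001,0],[-0.001,0,0.019,0,-0.001,0],[-0.001,0,0.023,0,-0.001,0]]]' 1 120
python3 - <<'E'
from h import *
rel([511.6,63.2,124])
E
```

```text
time: 8.82
tool_pos: [513.4, 63.1, 148.8]
tcp_rot: [179.9, 0.3, 165.2]
ft_force: [-6.6, -0.3, 24.3]
finger_gap: 21.7
t 8.82 tcp [513.4216  63.0876 148.7928] [179.9395   0.2571 165.2128] gap 21.7 F [-6.5974 -0.3097 24.2593]
to [511.6, 63.2, 124] rows [ 0.0019 -0.0004  0.0248] [ 0.0011  0.0045 -0.0003]
```

```bash
python3 - <<'E'
from h import *
im,d=r.snapshot('side');cv2.imwrite('pics/side6f.png',im);cv2.imwrite('pics/side6.png',cv2.resize(im[200:275,240:330],None,fx=8,fy=8,interpolation=cv2.INTER_CUBIC))
rel([511.6,63.2,124])
E
```

```text
t 8.88 tcp [513.1382  63.1028 148.1451] [179.9441   0.2203 165.21  ] gap 21.8 F [-5.6191 -0.3996 16.9586]
to [511.6, 63.2, 124] rows [ 0.0016 -0.0003  0.0241] [ 0.001   0.0038 -0.0003]
```

View pics/side6.png

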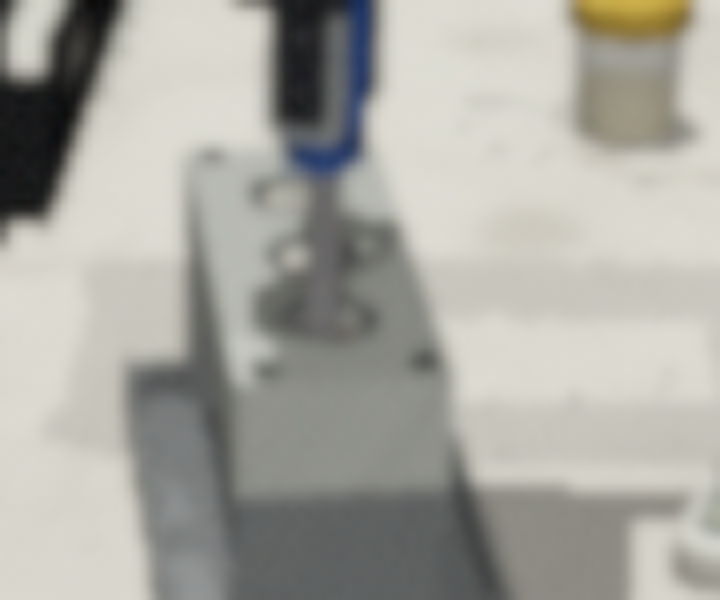

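```bash
python3 -m crank '[[[0.001,0,0.005,0,0.003,0],[0.0016,0,0.010,0,0.0038,0],[0.0016,0,0.015,0,0.0038,0],[0.0016,0,0.020,0,0.0038,0],[0.0016,0,0.025,0,0.0038,0],[0.0016,0,0.027,0,0.0038,0],[0.0016,0,0.027,0,0.0038,0]]]'
python3 - <<'E'
from h import *
im,d=r.snapshot('side');cv2.imwrite('pics/side7.png',cv2.resize(im[200:275,240:330],None,fx=8,fy=8,interpolation=cv2.INTER_CUBIC))
rel([511.6,63.2,186])
E
```

```text
time: 9.75
tool_pos: [511.3, 63.5, 120.4]
tcp_rot: [180.0, -0.1, 165.2]
ft_force: [0.1, -0.1, -0.8]
finger_gap: 21.3
t 9.8 tcp [511.4688  63.5186 120.7527] [179.9554  -0.0366 165.2116] gap 21.5 F [ 0.4591  0.1992 -1.7778]
to [511.6, 63.2, 186] rows [-0.0002 -0.0002 -0.0652] [ 0.0008 -0.0006 -0.0003]
```

View pics/side7.png

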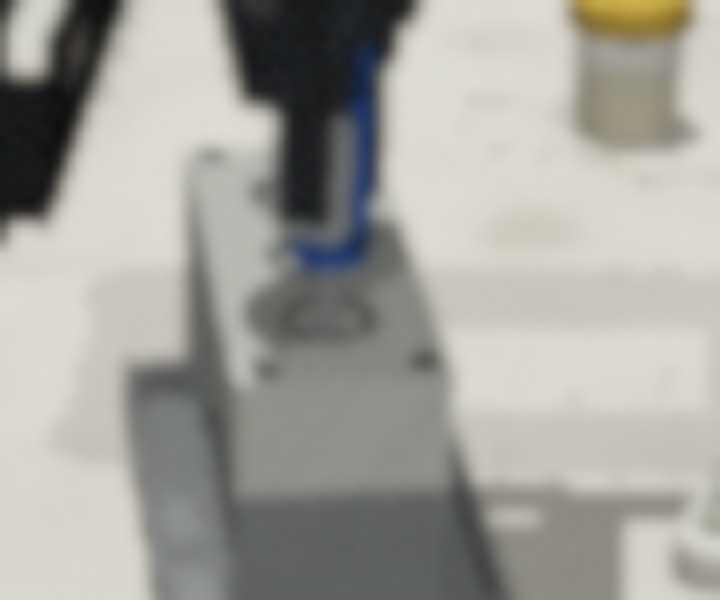

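```bash
python3 -m crank '[[[0,0,-0.010,0,0,0],[0,0,-0.022,0,0,0],[0,0,-0.034,0,0,0],[0,0,-0.046,0,0,0],[0,0,-0.058,0,0,0],[0,0,-0.070,0,0,0],[0,0,-0.072,0,0,0]]]'
python3 - <<'E'
from h import *
im,d=r.snapshot('side');cv2.imwrite('pics/side8.png',cv2.resize(im[200:275,240:330],None,fx=8,fy=8,interpolation=cv2.INTER_CUBIC))
rel([519.6,288.3,192.4])
E
```

```text
time: 10.68
tool_pos: [512.2, 63.5, 194.1]
tcp_rot: [179.9, 0.1, 165.2]
ft_force: [0.3, -0.6, -1.5]
finger_gap: 21.5
t 10.72 tcp [511.9373  63.4709 193.6655] [179.9344   0.0352 165.2121] gap 21.8 F [-0.3094 -0.4696 -1.0575]
to [519.6, 288.3, 192.4] rows [0.05   0.2193 0.0015] [ 0.0011  0.0006 -0.0003]
```

View pics/side8.png

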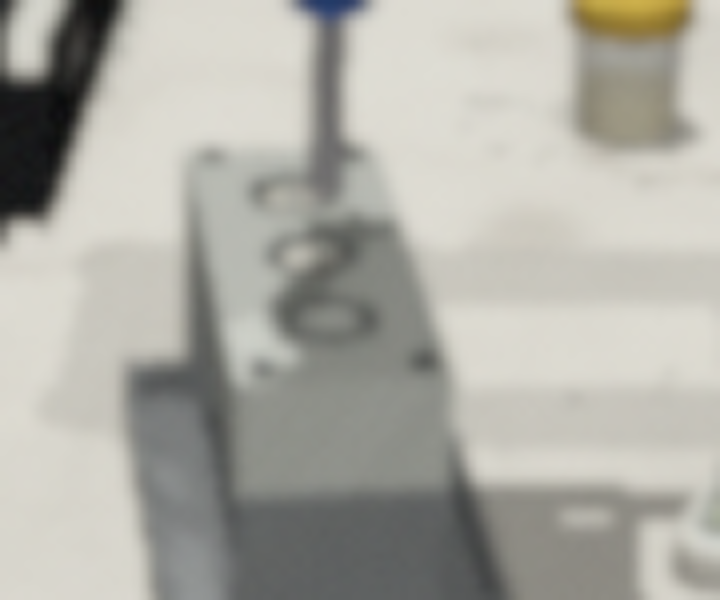

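```bash
python3 -m crank '[[[0.006,0.027,0,0.001,0,0],[0.0125,0.055,0,0.001,0,0],[0.0187,0.082,0,0.001,0,0],[0.025,0.110,0,0.001,0,0],[0.031,0.137,0,0.001,0,0],[0.0375,0.164,0,0.001,0,0],[0.044,0.192,0,0.001,0,0],[0.05,0.2193,0.0015,0.001,0.0006,0],[0.05,0.2193,0.0015,0.001,0.0006,0],[0.05,0.2193,0.0015,0.001,0.0006,0]]]'
python3 - <<'E'
from h import *
im,d=r.snapshot('top');cv2.imwrite('pics/top9.png',cv2.resize(im[160:260,100:320],None,fx=3.5,fy=3.5,interpolation=cv2.INTER_CUBIC))
im,d=r.snapshot('side');cv2.imwrite('pics/side9f.png',im);cv2.imwrite('pics/side9.png',cv2.resize(im[240:320,225:315],None,fx=8,fy=7,interpolation=cv2.INTER_CUBIC))
rel([519.6,288.3,140])
g=cv2.cvtColor(im,cv2.COLOR_BGR2GRAY)
for y in range(252,280,2):print(y,g[y,256:276])
print(w2px('side',[519.6,288.3,126]),w2px('side',[519.6,288.3,150]))
E
```

```text
time: 11.98
tool_pos: [519.2, 287.7, 191.7]
tcp_rot: [-179.9, -0.0, 165.2]
ft_force: [0.8, 0.4, -2.1]
finger_gap: 21.8
t 12.07 tcp [519.5889 287.3738 192.1323] [-179.9766   -0.0123  165.1693] gap 21.8 F [ 0.2979 -0.1281 -1.0375]
to [519.6, 288.3, 140] rows [0.0002 0.0009 0.0521] [-0.0004 -0.0002 -0.0011]
252 [147 134 136 138 140 138 131 121 109 100 100 103 102 107 123 137 143 144
 144 144]
254 [153 134 134 137 140 141 136 127 112 102 101 103 102 107 124 138 143 144
 145 144]
256 [161 136 132 134 140 141 139 128 113 102 103 103 103 107 124 137 143 144
 144 144]
258 [171 140 131 135 140 142 139 130 115 104 102 104 104 108 122 136 142 145
 144 143]
260 [178 140 124 128 136 140 140 135 119 107 103 104 106 109 123 135 140 141
 141 141]
262 [192 158 128 121 128 136 138 133 120 105 103 104 103 103 105 110 115 116
 114 116]
264 [200 170 134 122 125 127 128 123 112 105 104 104 103  96  92  94  97 100
  99  99]
266 [193 169 135 120 119 123 126 123 114 108 109 108 104  95  94  93  97  98
  98  98]
268 [191 177 148 124 118 120 125 121 112 107 108 110 105  96  93  93  96  98
  98  98]
270 [193 183 157 130 122 124 127 123 114 107 109 109 103  95  91  93  96  98
  97  98]
272 [193 185 162 132 120 122 124 123 114 108 108 108 103  95  91  92  94  97
  97  97]
274 [194 189 171 139 119 118 123 126 121 115 114 109 102  94  91  91  94  96
  96  98]
276 [195 193 181 152 125 118 127 133 129 126 123 118 111  99  93  93  93  95
  96  96]
278 [195 194 185 161 125 101  97  98  97  96  95  94  94  92  90  91  94  96
  98  97]
[266.7329 274.5791] [266.8562 262.4992]
```

View pics/side9.png

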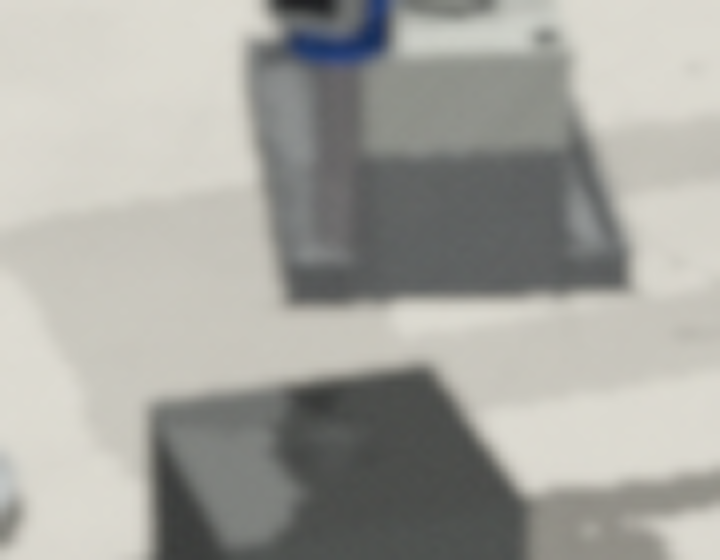

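View pics/top9.png

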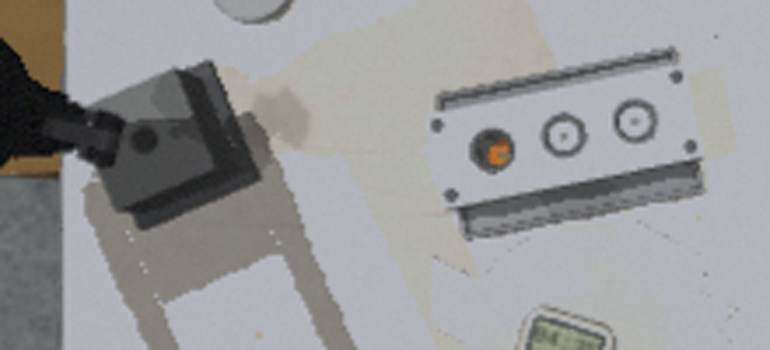

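```bash
python3 - <<'E'
from h import *
im=cv2.imread('pics/side9f.png')
t=cv2.imread('pics/top9.png')
print(px2w('top',(141,199),65),px2w('side',(265.2,301.7),65))
g=cv2.cvtColor(im,cv2.COLOR_BGR2GRAY)
for y in range(293,312):print(y,g[y,254:282])
g=cv2.cvtColor(t,cv2.COLOR_BGR2GRAY);cv2.imwrite('pics/top9z.png',cv2.resize(cv2.convertScaleAbs(t[90:190,90:200],alpha=2),None,fx=5,fy=5))
cv2.imwrite('pics/side9z.png',cv2.resize(cv2.convertScaleAbs(im[285:320,240:300],alpha=2,beta=-80),None,fx=12,fy=12,interpolation=cv2.INTER_CUBIC))
E
```

```text
[520.5729 287.696   65.    ] [522.6579 280.6744  65.    ]
293 [197 196 196 193 191 190 187 185 182 176 169 162 158 153 148 141 133 126
 117 111 106 101  95  93 105 137 172 190]
294 [189 187 185 181 175 169 161 153 148 139 126 119 111 106 102 100  95  90
  87  82  80  79  79  81  87 114 153 180]
295 [168 164 160 153 147 139 124 111  99  90  83  78  77  75  78  78  79  79
  79  77  79  77  77  77  80  95 127 162]
296 [137 132 129 125 122 117 104  86  72  66  62  61  64  70  75  77  76  77
  77  76  77  77  77  76  78  81 100 138]
297 [118 117 115 114 113 110 101  85  69  62  58  60  64  71  75  77  76  77
  76  77  78  78  77  77  77  78  86 113]
298 [113 114 113 113 111 110  99  83  73  67  63  62  67  74  75  76  77  78
  77  77  77  76  76  77  76  77  78  96]
299 [113 112 113 114 110 107  95  82  76  73  70  72  72  74  73  76  76  75
  77  77  78  77  77  77  76  78  77  85]
300 [113 115 115 114 108 100  89  81  77  78  78  80  79  81  79  78  78  76
  77  76  76  77  78  76  76  76  78  80]
301 [118 121 122 121 112  97  85  79  78  80  83  85  89  87  85  81  81  78
  76  76  76 
[... 518 characters left out ...]
129 129 125 114  96  81  74  74  76  80  80  80  77  75  74  74
  77  77  77  77  76  76  76  78  78  77]
307 [128 129 130 128 126 120 107  89  79  76  76  78  79  78  77  76  77  76
  76  77  77  76  77  77  75  76  77  77]
308 [129 128 128 129 129 125 116 102  87  79  77  77  78  78  76  78  76  78
  76  76  76  77  76  78  76  78  76  77]
309 [129 128 129 128 129 128 124 114  98  87  78  77  77  76  76  75  77  76
  77  77  76  77  77  77  77  76  76  77]
310 [129 128 129 128 129 129 127 118 104  90  80  78  76  78  76  78  77  77
  77  77  77  76  77  77  77  76  77  77]
311 [129 129 128 129 128 127 124 113  99  87  79  78  76  76  77  76  77  76
  77  75  77  76  76  77  75  76  78  78]
```

View pics/side9z.png

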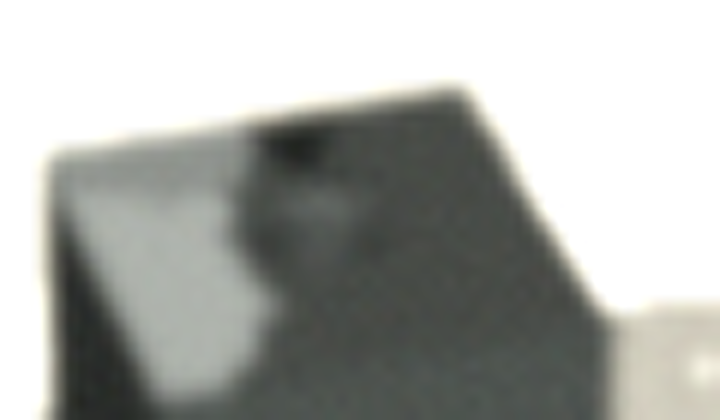

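View pics/top9z.png

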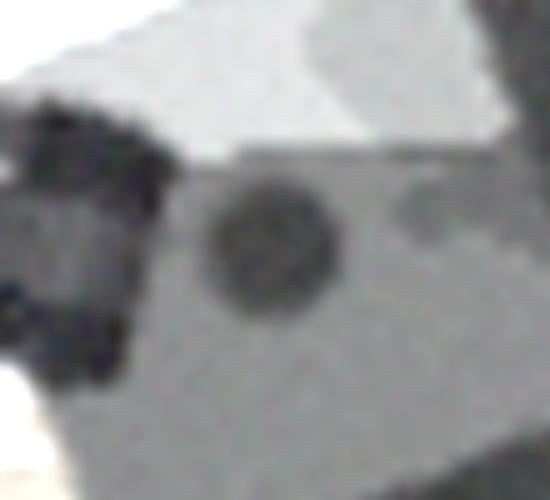

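```bash
python3 - <<'E'
from h import *
a=cv2.resize(cv2.imread('pics/side4.png'),(180,140),interpolation=cv2.INTER_AREA)
g4=cv2.cvtColor(a,cv2.COLOR_BGR2GRAY);g9=cv2.cvtColor(cv2.imread('pics/side9f.png'),cv2.COLOR_BGR2GRAY)
for y in range(250,280,3):print(y,g4[y-210,66:86],g9[y,256:276])
E
```

```text
250 [144 128 126 130 131 128 118 106  98  98 100 101 104 114 127 137 142 144
 144 145] [143 127 128 131 133 130 122 111  99  96  98 100 101 105 121 133 140 144
 145 145]
253 [151 136 136 139 140 138 129 116 104 101 102 102 104 114 127 138 143 144
 144 143] [148 134 136 139 141 139 135 124 111 101 103 103 102 107 124 138 144 144
 144 143]
256 [162 139 133 135 139 140 134 120 107 102 103 103 105 115 127 135 140 143
 144 144] [161 136 132 134 140 141 139 128 113 102 103 103 103 107 124 137 143 144
 144 144]
259 [173 142 130 133 138 140 135 122 109 105 104 104 108 116 127 136 141 143
 143 143] [174 139 128 134 140 142 140 132 117 105 103 105 104 109 123 136 142 144
 143 144]
262 [189 158 129 123 129 134 131 119 107 104 106 105 105 106 109 112 115 115
 115 116] [192 158 128 121 128 136 138 133 120 105 103 104 103 103 105 110 115 116
 114 116]
265 [196 170 138 122 122 124 119 112 106 108 109 107  99  93  91  93  97  99
  99  99] [199 170 136 122 122 125 126 121 112 107 106 105 103  96  93  93  97  98
  99  99]
268 [190 175 149 126 118 120 120 112 108 109 110 106  99  94  92  95  97  98
  99  99] [191 177 148 124 118 120 125 121 112 107 108 110 105  96  93  93  96  98
  98  98]
271 [192 182 159 134 122 123 121 114 109 108 108 105  97  93  91  93  95  98
  98  98] [193 184 160 131 121 124 127 123 113 108 109 108 102  95  91  92  93  96
  98  98]
274 [193 187 168 141 121 118 120 122 119 118 116 110 100  93  91  91  94  96
  97  96] [194 189 171 139 119 118 123 126 121 115 114 109 102  94  91  91  94  96
  96  98]
277 [195 193 181 156 127 112 113 115 115 113 111 108 104  97  93  92  94  96
  95  96] [195 193 183 156 124 110 113 118 115 112 110 109 105  97  94  91  94  96
  96  96]
```

```bash
python3 -m crank '[[[-0.0003,0.0009,0.012,0,0,-0.001],[-0.0003,0.0009,0.026,0,0,-0.001],[-0.0003,0.0009,0.040,0,0,-0.001],[-0.0003,0.0009,0.050,0,0,-0.001],[-0.0003,0.0009,0.050,0,0,-0.001]]]'
python3 - <<'E'
from h import *
rel([520.1,288.2,76.6])
im,d=r.snapshot('side');cv2.imwrite('pics/side10.png',cv2.resize(im[255:330,230:320],None,fx=8,fy=8,interpolation=cv2.INTER_CUBIC))
E
```

```text
time: 12.7
tool_pos: [519.2, 287.8, 140.5]
tcp_rot: [-179.9, -0.1, 165.2]
ft_force: [-0.4, -0.1, -1.0]
finger_gap: 22.0
t 12.7 tcp [519.199  287.7672 140.5095] [-179.8818   -0.1293  165.2281] gap 22.0 F [-0.4027 -0.0805 -0.9882]
to [520.1, 288.2, 76.6] rows [-0.0009  0.0008  0.0639] [-0.0021 -0.0023 -0.    ]
```

View pics/side10.png

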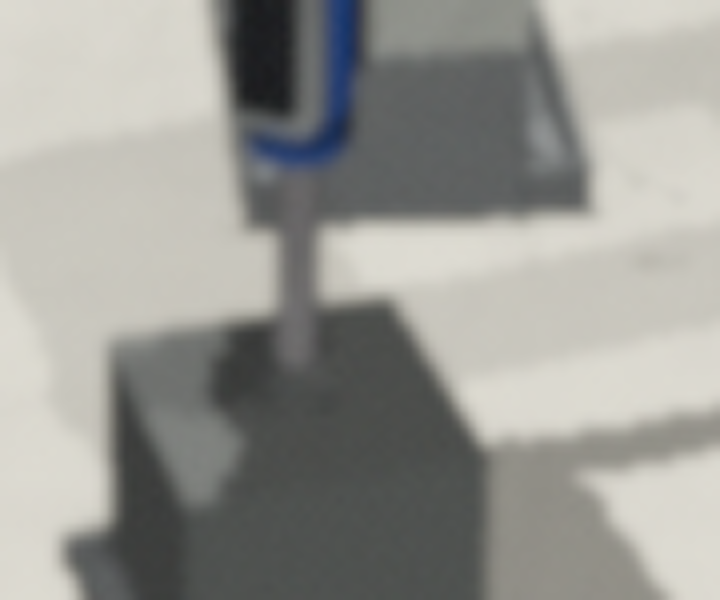

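```bash
python3 -m crank '[[[-0.0006,0.0006,0.007,-0.002,-0.002,0],[-0.0006,0.0006,0.012,-0.002,-0.002,0],[-0.0006,0.0006,0.017,-0.002,-0.002,0],[-0.0006,0.0006,0.020,-0.002,-0.002,0]]]'
python3 - <<'E'
from h import *
rel([519.8,288.2,76.6])
E
```

```text
time: 13.25
tool_pos: [520.3, 288.4, 121.1]
tcp_rot: [180.0, 0.0, 165.2]
ft_force: [0.4, -0.7, -1.3]
finger_gap: 21.6
t 13.25 tcp [520.2658 288.3713 121.0575] [179.9662   0.0305 165.229 ] gap 21.6 F [ 0.4448 -0.6649 -1.3459]
to [519.8, 288.2, 76.6] rows [ 0.0004 -0.0003  0.0445] [ 0.0006  0.0005 -0.    ]
```

```bash
python3 -m crank '[[[0.0003,-0.0002,0.010,0.0006,0.0005,0],[0.0003,-0.0002,0.020,0.0006,0.0005,0],[0.0003,-0.0002,0.029,0.0006,0.0005,0],[0.0003,-0.0002,0.036,0.0006,0.0005,0],[0.0003,-0.0002,0.040,0.0006,0.0005,0],[0.0003,-0.0002,0.041,0.0006,0.0005,0]]]'
python3 - <<'E'
from h import *
im,d=r.snapshot('side');cv2.imwrite('pics/side11.png',cv2.resize(im[255:330,230:320],None,fx=8,fy=8,interpolation=cv2.INTER_CUBIC))
rel([519.8,288.2,76.6])
E
```

```text
time: 14.0
tool_pos: [519.9, 288.2, 79.8]
tcp_rot: [-180.0, -0.0, 165.2]
ft_force: [-0.1, 0.9, -1.7]
finger_gap: 21.8
t 14.05 tcp [519.9832 288.2693  79.9496] [-179.9985    0.0016  165.2305] gap 21.5 F [ 0.6085 -0.2986 -1.4115]
to [519.8, 288.2, 76.6] rows [ 0.0002 -0.0001  0.0033] [-0.  0.  0.]
```

View pics/side11.png

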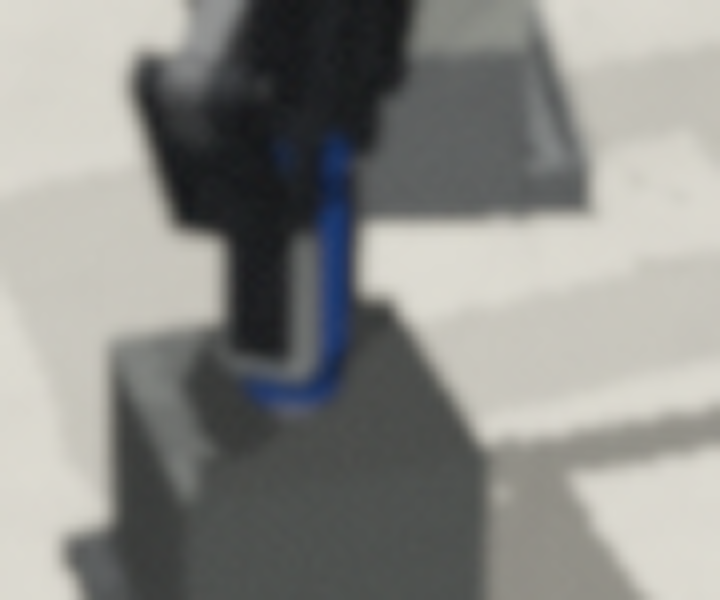

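```bash
python3 -m crank '[[[0.0002,0,0.001,0,0,0],[0.0002,0,0.0025,0,0,0],[0.0002,0,0.0033,0,0,0],[0.0002,0,0.0033,0,0,0]]]'
python3 - <<'E'
from h import *
rel([519.8,288.2,76])
E
```

```text
time: 14.55
tool_pos: [519.9, 288.4, 76.8]
tcp_rot: [180.0, 0.0, 165.2]
ft_force: [0.1, 0.2, -0.4]
finger_gap: 21.8
t 14.55 tcp [519.8572 288.3626  76.7536] [179.9935   0.008  165.227 ] gap 21.8 F [ 0.065   0.1872 -0.3717]
to [519.8, 288.2, 76] rows [ 0.     -0.0002  0.0008] [ 0.0001  0.0001 -0.0001]
```

```bash
python3 -m crank '[[[0,0,0.0008,0,0,0],[0,0,0.0016,0,0,0],[0,0,0.0016,0,0,0]]]'
python3 - <<'E'
from h import *
rel([519.8,288.2,76])
E
```

```text
time: 14.92
tool_pos: [520.0, 288.4, 76.6]
tcp_rot: [180.0, 0.0, 165.2]
ft_force: [-6.7, -3.6, 11.0]
finger_gap: 22.0
t 14.93 tcp [519.9601 288.3925  76.6314] [179.9931   0.0234 165.2343] gap 22.0 F [-6.7063 -3.6103 11.0284]
to [519.8, 288.2, 76] rows [ 0.0001 -0.0002  0.0006] [0.0001 0.0004 0.0001]
```

```bash
python3 -m crank '[[[0,0,0,0,0,0],[0,0,0,0,0,0],[0,0,0,0,0,0],[0,0,0,0,0,0],[0,0,0,0,0,0],[0,0,0,0,0,0]]]' 0
python3 -m crank '[[[0,0,-0.008,0,0,0],[0,0,-0.02,0,0,0],[0,0,-0.035,0,0,0],[0,0,-0.055,0,0,0],[0,0,-0.08,0,0,0],[0,0,-0.11,0,0,0],[0,0,-0.13,0,0,0]]]'
python3 - <<'E'
from h import *
rel([400,400,220])
im,d=r.snapshot('side');cv2.imwrite('pics/side12.png',cv2.resize(im[210:350,190:370],None,fx=4,fy=4))
E
```

```text
time: 15.68
tool_pos: [519.9, 288.4, 76.6]
tcp_rot: [180.0, 0.0, 165.2]
ft_force: [0.2, 0.0, -0.1]
finger_gap: 85.8
time: 16.55
tool_pos: [520.7, 288.7, 209.8]
tcp_rot: [179.9, 0.2, 165.2]
ft_force: [0.1, -0.0, 0.0]
finger_gap: 85.9
t 16.55 tcp [520.6935 288.7018 209.7715] [179.8836   0.1636 165.2338] gap 85.9 F [ 0.0988 -0.0149  0.0161]
to [400, 400, 220] rows [ 0.145   0.0769 -0.0105] [0.002  0.0029 0.0001]
```

View pics/side12.png

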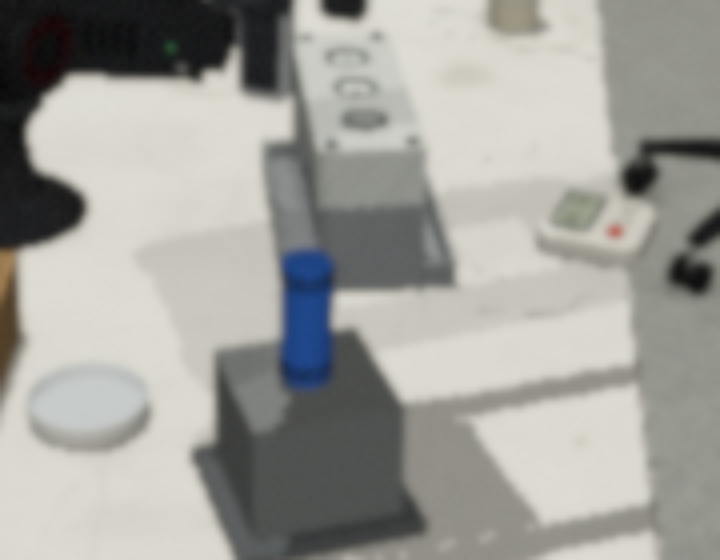

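Rod stands upright on the stand (handle foot at about (306,380) as at the start). I move the arm aside for a top-camera check.

```bash
python3 -m crank '[[[0.029,0.015,-0.01,0,0,0],[0.058,0.031,-0.01,0,0,0],[0.087,0.046,-0.01,0,0,0],[0.116,0.061,-0.01,0,0,0],[0.16,0.09,-0.01,0,0,0],[0.20,0.12,-0.01,0,0,0],[0.20,0.12,-0.01,0,0,0],[0.20,0.12,-0.01,0,0,0]]]'
python3 - <<'E'
from h import *
im,d=r.snapshot('top');cv2.imwrite('pics/top13.png',im);cv2.imwrite('pics/top13c.png',cv2.resize(im[150:290,100:320],None,fx=3.5,fy=3.5,interpolation=cv2.INTER_CUBIC))
hsv=cv2.cvtColor(im,cv2.COLOR_BGR2HSV);m=cv2.inRange(hsv,(100,130,150),(125,255,255));m[:170]=0;m[230:]=0;m[:,:100]=0;m[:,180:]=0
v,u=np.nonzero(m);print('rod top',u.mean(),v.mean(),np.median(d[m>0]),px2w('top',(u.mean(),v.mean()),125))
d0=np.load('pics/top0.npy')
m=cv2.inRange(hsv,(5,110,60),(22,255,255));m[:190]=0;m[215:]=0;m[:,:230]=0;m[:,252:]=0
v,u=np.nonzero(m);print('orange',u.mean(),v.mean(),d[v,u])
for c in((261,198),(281,194)):print(np.median(d[c[1]-1:c[1]+2,c[0]-1:c[0]+2]),np.median(d0[c[1]-1:c[1]+2,c[0]-1:c[0]+2]))
for n in('yellow_cup','bench_timer','petri_dish'):
    o=r.landmark_of(n,'top');print(n,[(x['pixel'],x['conf']) for x in o[:1]])
rel([0,0,0])
E
```

```text
time: 17.6
tool_pos: [358.8, 455.8, 221.4]
tcp_rot: [179.8, 0.3, 165.3]
ft_force: [-0.5, -0.6, 0.5]
finger_gap: 85.5
rod top 131.09411764705882 197.4 853.6616 [519.9971 287.6702 125.    ]
orange 241.85714285714286 203.25 [932.4408 933.0771 932.3049 933.9399 933.5925 931.7321 930.5386 929.9046
 932.265  932.8699 935.2411 931.2257 931.1989 929.4392 933.2828 932.1031
 930.5515 929.8641 928.9473 929.9525 932.9504 929.9965 929.7338 931.4479
 933.1089 933.3942 930.0598 932.5391]
887.2083 887.8941
886.91626 886.57764
yellow_cup [([402.6, 239.6], 0.79)]
bench_timer [([258.8, 264.4], 0.59)]
petri_dish [([172.7, 154.0], 0.94)]
t 17.8 tcp [359.6598 455.2836 221.7289] [179.7775   0.3137 165.1374] gap 85.0 F [-0.2608 -0.6544 -0.4091]
to [0, 0, 0] rows [ 0.2321 -0.5332  0.2184] [ 0.0039  0.0055 -0.0016]
```

View pics/top13c.png

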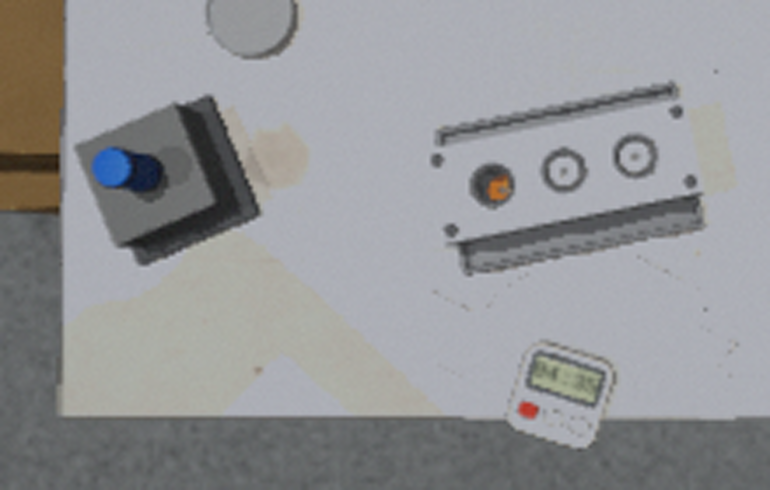

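```bash
python3 -m crank '[[[0,0,0,0,0,0],[0,0,0,0,0,0],[0,0,0,0,0,0]]]'; python3 -c "
from bench import r
print(r.hand_in())"
```

```text
time: 18.18
tool_pos: [359.8, 455.1, 221.8]
tcp_rot: [179.8, 0.3, 165.1]
ft_force: [-0.4, 0.2, -0.2]
finger_gap: 85.0
the job is handed in; nothing more can be done
None
```

I took the rod from its stand, used it to drive the orange cartridge out of its bore into the catch tray, and put the rod back. I handed the job in at about 18 s, and no verdict was reported.

**Orange cartridge:** the push peaked at about 24 N on the wrist, then the force dropped to zero as the cartridge fell free. The last top picture shows its top about 43 mm above the desk, which means it is standing on the tray floor with its centre near 25 mm.

**White cartridges:** their top faces read the same depth as at the start, within 1 mm.

**Rod:** the shoulder met the stand top at the same height it was gripped at. After release the rod's top is within about 1 mm of where it started and it looks upright.

**Cup, timer and dish:** by eye the timer and dish are unmoved. The networks' readings for the three shifted 1 to 3 pixels (about 2 to 7 mm), which is their usual scatter, and the arm went nowhere near the cup.

**Arm:** clear of everything, gripper open.

**Disagreements:** the side camera placed things 3 to 5 mm lower in y than the top camera. The offset was about the same for the rod and the bores, so I worked from the top camera. During the push the tool drifted about 1.5 mm in x with a sideways force of about 6 N. I corrected that mid-stroke, and it had no visible effect.

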